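# Index the rotary table and clamp it

### The job

Push the upright drive post of the small rotary table round, either way, until the index line on its turntable lines up with the long zero line of the scale ring around it, then push the clamp lever over to its other stop. Leave the scale ring as it is set, keep the flange sitting in the middle of the turntable, and do not disturb the other things on the bench.

Things in the scene. Friction and masses are not known exactly. Their poses are not given: they have to be found in the camera images.
- rotary_base: Fixed grey base of a small rotary table: round foot 236 mm across, 28 mm high, with a lug on its +y side (90 mm in x, 95 to 195 mm in y, 24 mm high) carrying the clamp lever. On it a dark steel scale ring (220 mm across, top at 47 mm), and on that the aluminium turntable (172 mm across, top at 52 mm). Origin: on the turning axis, on the bench; z up; +x is the direction in which the lever is thrown.
- dial (a joint): Angle of the turntable about the vertical axis, rad, growing counter-clockwise seen from above; at 0 the index line points along the base's +x. It turns freely either way (6.5 rad each way) against steady friction of about 0.25 N m (about 4 N at the post) and stays where it is left.
- dial_center (a point): Point on the turning axis at the height of the turntable's top, 52 mm above the bench.
- index_line (a point): Outer end of the index line, on the turntable's rim: 86 mm from the axis, at the height of the turntable's top. The line is a single black line on the aluminium turntable, 4 mm wide, running radially from 56 to 86 mm from the axis, opposite the drive post.
- zero_line (a point): Inner end of the zero line of the scale ring, 86 mm from the axis, at the turntable top's height: it meets the end of the index line when they line up. The zero line is white, 4 mm wide, across the whole ring (to 109 mm), with a bright tab (10 x 14 mm, 3 mm above the ring) at its outer end; the ring's other lines are 1.6 mm wide, 9 or 14 mm long, 15 degrees apart. The ring is stiff (6 N m).
- post_top (a point): Centre of the top of the drive post, an upright dark steel pin 14 mm in diameter fixed on the turntable 66 mm from the axis, exactly opposite the index line; its top is 45 mm above the turntable's top (97 mm above the bench), and a 24 mm collar surrounds its lowest 6 mm.
- clamp (a joint): Angle of the clamp lever, rad: near 0 (up to 0.15) open, leaning 34 degrees towards the base's -x; 1.2 thrown, leaning 34 degrees towards +x against its stop. Friction about 0.15 N m (about 2 N at the ball); it stays where it is left.
- clamp_tip (a point): Centre of the black ball, 24 mm in diameter, at the free end of the clamp lever. The lever is a 10 mm steel rod, 85 mm from pivot to ball centre, that swings in the vertical plane along the base's x.
- clamp_pivot (a point): Pivot of the clamp lever, 155 mm from the turning axis along the base's +y, 46 mm above the bench; two 12 mm cheeks stand beside it, up to 58 mm above the bench.
- flange: Loose brass flange resting on the middle of the turntable: 60 mm in diameter, 10 mm thick, with a 32 mm hub up to 30 mm high. Origin: centre of its underside. It turns along with the turntable.
- spanner: Loose steel spanner, 180 mm long, 8 mm high, lying beside the base; origin at the middle of its underside, x along it.
- socket: Loose steel socket, 24 mm in diameter, 34 mm high, standing beside the base; origin at the centre of its underside.
- bolt: Loose steel bolt standing on its head beside the base, 20 mm head, 58 mm high; origin at the centre of its underside.
- screwdriver: Loose screwdriver with black handle, 200 mm long, 26 mm high, lying on the bench; origin at the middle of its underside, x towards its tip.
- jar: Loose amber glass jar with steel cap, 84 mm in diameter, 110 mm high; origin at the centre of its underside.
- tool_case: Loose red plastic tool case, 75 x 170 x 40 mm; origin at the centre of its underside.
There are look-alikes about, which are no part of the job. Of the things like the flange, leave any that is orange or turquoise; of the rest the smaller one is meant.

How it is judged:
By the outcome, as a careful person would: the job done as asked, in the order asked, and still so for the second after the job is handed in, with the robot touching nothing.
It also fails if it takes over 64 s, if anything falls off the work surface, if the arm or the gripper's body presses on something with over 40 N, if the wrist force passes 120 N, or if a joint passes its speed limit or range.

### The arm

A 6-joint arm with a two-finger parallel gripper is mounted at the origin on the work surface. World frame = base frame: x ahead of the robot, y to its left, z up, the work surface at z = 0. Lengths are in mm, angles in rad, forces in N, time in s.
With the tool pointing down it reaches from about 275 to 850 mm from the base axis. Payload 19 kg.
Tool frame: the origin (TCP) lies on the mounting face of the last link; the fingertips stand 173 mm ahead of it and the grasp point (between the pads) lies 155 mm ahead of it (hold_point_z is the distance from the TCP to the grasp point, in mm); x points along the fingers, z is the direction in which the jaws open and shut, and the axes are right-handed (so a half turn about x gives the same grasp; the last joint's range is limited). The gripper opens to 85 mm and grips with 20 to 120 N. Pads are 22 mm wide; open, the fingers measure 114 mm over their backs; the gripper's body (76 mm by 85 mm) begins 54 mm behind the grasp point. The pads swing forward as they close: fully open they stand 13 mm farther back than shut.
Start: joints at [-1.448, 0.15, 1.437, -0, 1.554, -0.134], TCP at [146.02, -556.138, 404.667] pointing down, gripper open.
Joint ranges: [-2.8, 2.8], [-0.68, 2.1], [0.12, 2.68], [-1.39, 4.53], [0.16, 2.79], [-2.81, 2.81]. Speed limits (rad/s): [1.89, 1.89, 2.22, 3.01, 3.01, 3.01].

### API

Orientations are given as a unit quaternion [w, x, y, z].
In Python, from station import get_obs, grab_frame, calibration, job_done, hold_point_z gives the robot as it stands.
- The arm moves only by the shell command python3 -m inch 'ROWS' [OPENING]. ROWS is a JSON object of lists of equal length, an entry for each row: "translation": the shift along the tool's x, y, z in units of 30 mm (1.0 is 30 mm), a list of three; "turn": the turn about the tool's x in rad. A call has exactly 8 rows; each row shifts and turns the commanded pose from where the row before left it, along the tool's axes as they then stand; what a row does not reach is not made up. A row lasts 1/8 s, in which the tool goes at most 62.5 mm and 10.7 degrees, less where a joint would pass 70% of its speed; a pose out of reach is approached as far as the arm can. A call is refused whole if a number of a shift passes 1 or a number of a turn 0.188, either way. A call with a gripper value outside its range is refused whole. OPENING is the opening, from 0 (shut) to 1 (fully open), set as the call begins (- or left out, the last holds). The fingers move at their own pace and stop on an object; the grip force is fixed at half the most. Time passes only in rows, so rows that do not move let the fingers close, or fill a call up. It gives the time, the measured TCP pose, the force and the opening at its end, in the units of the state.
- get_obs(): the state, without advancing time (a new reading comes with each control period).
- grab_frame(name): name is "side" or "top"; returns the picture (480x640x3 uint8, red, green, blue); there is no depth.
- calibration(name): a dict with "vfov" (degrees; the focal length in pixels is half the picture's height over the tangent of half this angle, whatever the lens; pixels are square), "cx", "cy" (the principal point, pixels), "R" (3x3) and "t" (3): a world point X has camera coordinates R X + t. Camera axes: x right, y down, z forward; pixel columns grow to the right and rows downward; lengths in mm; the calibration is good to about 2 mm. A picture is of the moment at which its call begins. calibration takes no time and is no camera call.
- job_done(): hands the job in, once; it reports no verdict.
The state is a dict: "time": time; "joints": joint angles; "qd": joint speeds; "effort": joint torques, N m; "position": TCP position; "eef_rot": TCP orientation; "wrist_force": force on the tool from outside, world axes, zero at the start; "wrist_torque": the same for the moment, N m; "gripper_width": finger opening in mm.
Only numpy, scipy, OpenCV 4.12 (cv2) and the standard library are available. Lean on these libraries where they do the work, as an engineer would, in place of code of your own. Each camera call takes 0.05 s, during which the arm holds its last target.

## Working session

There is one attempt and no reset: what is moved stays moved. The work goes in short steps, Python scripts to look and compute and a shell command to move; the robot and the scene stay as the last step left them, time stands still between calls to the robot, and variables do not carry over. Pictures are saved under pics/ and viewed, and the job is handed in when it is done.

```bash
mkdir -p pics; ls; python3 - <<'E'
from station import *
import cv2
for n in("side","top"):
    cv2.imwrite(f"pics/{n}0.png",grab_frame(n)[:,:,::-1]); print(n,calibration(n))
o=get_obs();print(o,hold_point_z if not callable(hold_point_z) else hold_point_z())
E
```

```text
pics
side {'vfov': 43.910210688599406, 'cx': 323.5789605665633, 'cy': 240.82944381654977, 'R': array([[-0.99505693, -0.09860937, -0.01174309],
       [-0.06588912,  0.7440564 , -0.66485991],
       [ 0.07429894, -0.66079972, -0.74687576]]), 't': array([ 512.86074327,  150.7097061 , 1490.44220527])}
top {'vfov': 50.77251510045833, 'cx': 322.4712722694067, 'cy': 234.91573426516777, 'R': array([[-0.00329148, -0.99993964, -0.01048293],
       [-0.99728224,  0.00405395, -0.07356425],
       [ 0.07360231,  0.0102123 , -0.99723538]]), 't': array([ -47.76853789,  543.71914408, 1328.46774271])}
{'time': 0.1, 'joints': array([-1.44799617e+00,  1.50905258e-01,  1.43797471e+00, -2.63465725e-05,
        1.55378661e+00, -1.33981601e-01]), 'qd': array([-0.00024637, -0.00168555, -0.00098569, -0.00060763,  0.00026136,
       -0.00146471]), 'effort': array([ 5.92151555e-03, -7.14374185e+01, -5.71793818e+01,  2.42124929e-05,
        7.30484520e-03, -6.19377360e-06]), 'position': array([ 146.01421403, -556.10754577,  404.14938199]), 'eef_rot': array([ 0.55963024,  0.43212863,  0.56017744, -0.43160177]), 'wrist_force': array([-1.12611074,  0.47447823, -0.46996363]), 'wrist_torque': array([ 0.02968618, -0.00758769,  0.03752164]), 'gripper_width': 85.64218602498005} 154.70000000000002
```

View pics/side0.png

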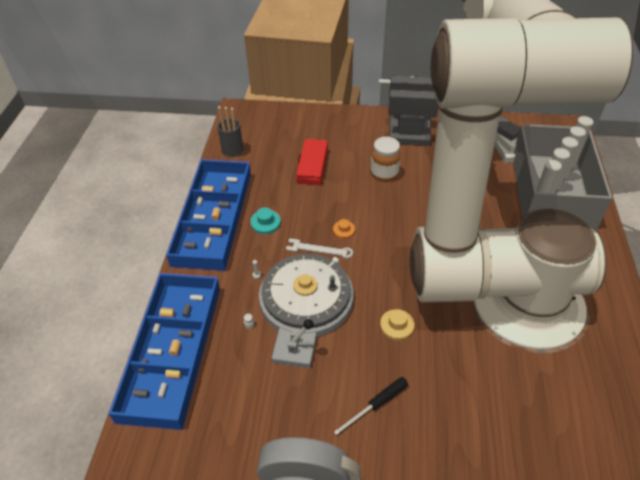

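View pics/top0.png

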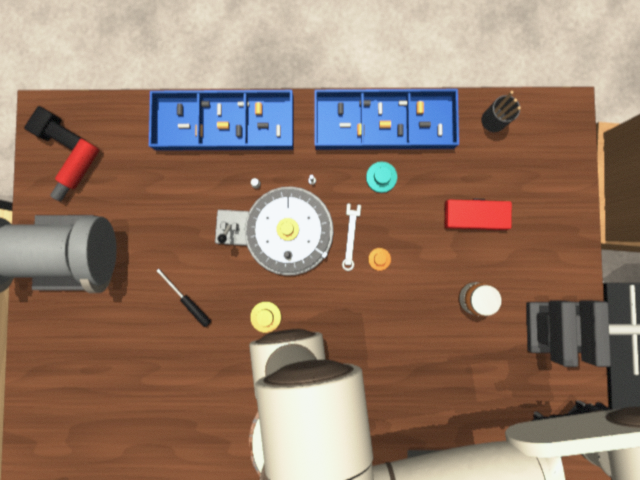

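```bash
python3 - <<'E'
import cv2
a=cv2.imread("pics/top0.png");b=cv2.imread("pics/side0.png")
cv2.imwrite("pics/tc.png",cv2.resize(a[175:295,205:365],None,fx=5,fy=5,interpolation=cv2.INTER_CUBIC))
cv2.imwrite("pics/sc.png",cv2.resize(b[235:375,230:390],None,fx=4.2,fy=4.2,interpolation=cv2.INTER_CUBIC)[:600])
E
```

```text
(no output)
```

View pics/tc.png

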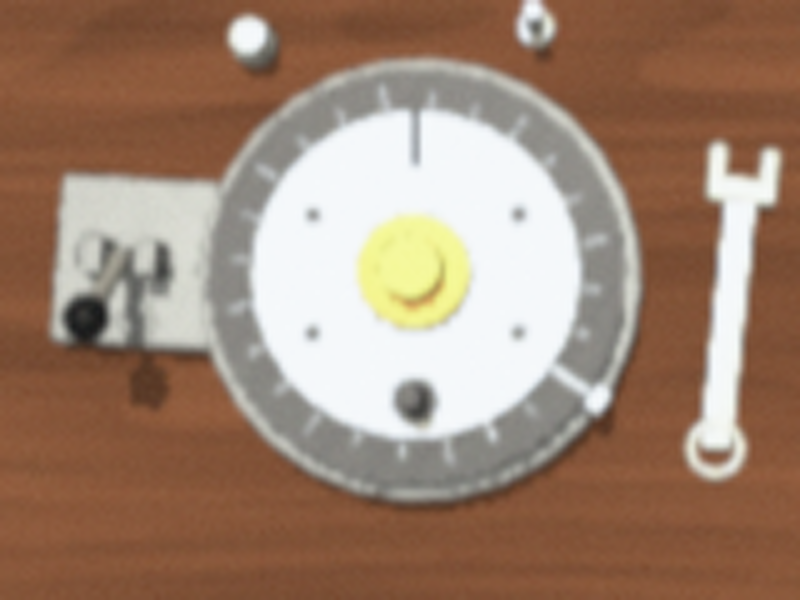

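View pics/sc.png

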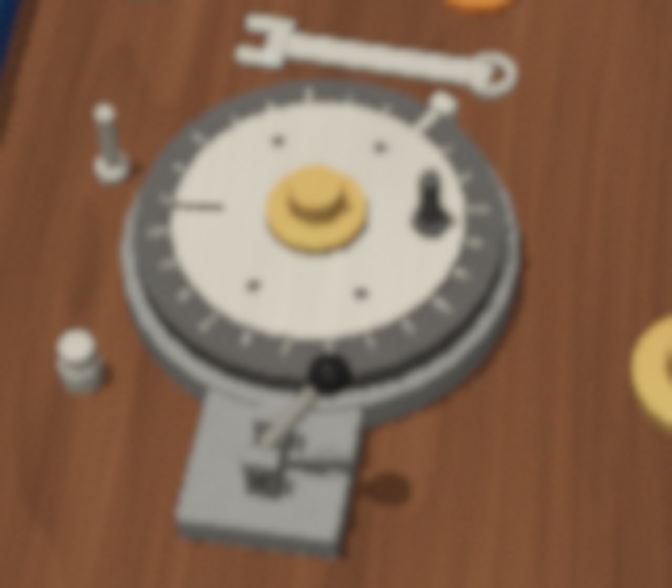

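The pictures show: rotary table with its turntable centre at top (288,230). Index line points up (288,202). Post is at (288,254). Zero line with tab runs to (324,255) at lower right. Clamp ball is at (222,238), the open side. Flange candidates in the top view are: yellow on the turntable (288,229), large yellow by the arm (265,317), orange (380,259) and turquoise (382,177). The small yellow one on the turntable is meant, and it is already in the middle.

```bash
cat > h.py <<'E'
import numpy as np, math
from station import *
def cam(n):
    c=calibration(n); return 240/math.tan(math.radians(c['vfov']/2)),c['cx'],c['cy'],np.array(c['R']),np.array(c['t'])
def ray(n,u,v):
    f,cx,cy,R,t=cam(n); d=R.T@np.array([(u-cx)/f,(v-cy)/f,1]); return -R.T@t,d/np.linalg.norm(d)
def at(n,u,v,z):
    o,d=ray(n,u,v); return o+d*(z-o[2])/d[2]
def tri(p,q):
    o,d=ray('side',*p);O,D=ray('top',*q)
    s=np.linalg.lstsq(np.array([d,-D]).T,O-o,rcond=None)[0]
    A=o+d*s[0];B=O+D*s[1];return (A+B)/2,np.linalg.norm(A-B)
def proj(n,X):
    f,cx,cy,R,t=cam(n);c=R@np.array(X)+t;return f*c[0]/c[2]+cx,f*c[1]/c[2]+cy
tc=lambda u,v,s=5,x=205,y=175:((u+.5)/s-.5+x,(v+.5)/s-.5+y)
sc=lambda u,v:tc(u,v,4.2,230,235)
E
python3 - <<'E'
from h import *
np.set_printoptions(precision=1,suppress=True)
# turntable centre from ellipse edge? use index outer, post, zero inner, ball, flange
for n,a,b in [("index",(172,206),(416,108)),("post top",(430,174),(413,394)),("collar",(431,218),(415,405)),("zero in",(417,130),(557,369)),("zero out",(441,101),(598,402)),("ball",(329,374),(86,317)),("hubtop",(316,185),(411,265))]:
    print(n,*tri(sc(*a),tc(*b)))
I=at('top',*tc(416,108),52);Z=at('top',*tc(557,369),49)
print(I,Z)
# turntable edges in top: left 251 right 581 at v~270, top 108 bottom 437
for n,p in [("l",(251,270)),("r",(581,270)),("t",(416,108)),("b",(416,438))]: print(n,at('top',*tc(*p),52))
E
```

```text
index [643.2  40.6  48.8] 0.8809317923819106
post top [491.   38.3  93.6] 1.6873819696061128
collar [488.5  40.4  55. ] 1.8378100953314196
zero in [505.5 -33.1  44.9] 1.9222343025604394
zero out [490.4 -54.3  48.4] 2.7449939311975657
ball [529.1 197.6 121.7] 0.50142658367645
hubtop [557.2  40.6  78.8] 2.122975234997656
[643.2  40.4  52. ] [506.3 -33.1  49. ]
l [558.4 126.3  52. ]
r [557.7 -45.8  52. ]
t [643.2  40.4  52. ]
b [470.6  40.1  52. ]
```

```bash
cat >> h.py <<'E'
from scipy.spatial.transform import Rotation as Ro
def axes(o):
    w,x,y,z=o['eef_rot'];return Ro.from_quat([x,y,z,w]).as_matrix()
def to(target,o=None):
    "shift in tool units to bring TCP to target, and tool axes"
    o=o or get_obs();A=axes(o);d=A.T@(np.array(target)-o['position']);return d/30
E
python3 - <<'E'
from h import *
np.set_printoptions(precision=3,suppress=True)
o=get_obs();A=axes(o);print(A)
print("above post",to([491,40.3,300]), "z yaw",math.degrees(math.atan2(A[1,2],A[0,2])))
f,cx,cy,R,t=cam('side');print(-R.T@t)
E
```

```text
[[-0.     0.967  0.254]
 [ 0.001  0.254 -0.967]
 [-1.     0.    -0.001]]
above post [  3.491  16.171 -16.304] z yaw -75.2874592218961
[ 409.517  923.32  1219.399]
```

```bash
python3 -m inch '{"translation":[[0,1,-1],[0,1,-1],[0,1,-1],[0,1,-1],[0,1,-1],[0,1,-1],[0,1,-1],[0,1,-1]],"turn":[0,0,0,0,0,0,0,0]}' 0.3
python3 -m inch '{"translation":[[0,1,-1],[0,1,-1],[0,1,-1],[0,1,-1],[0,1,-1],[0,1,-1],[0,1,-1],[0,1,-1]],"turn":[0,0,0,0,0,0,0,0]}'
python3 -m inch '{"translation":[[0,0,0],[0,0,0],[0,0,0],[0,0,0],[0,0,0],[0,0,0],[0,0,0],[0,0,0]],"turn":[-0.18,-0.18,-0.18,-0.18,-0.18,-0.18,-0.18,-0.18]}'
python3 -m inch '{"translation":[[0,0,0],[0,0,0],[0,0,0],[0,0,0],[0,0,0],[0,0,0],[0,0,0],[0,0,0]],"turn":[-0.18,-0.18,-0.18,-0.18,-0.18,-0.18,-0.18,-0.18]}'
python3 - <<'E'
from h import *
np.set_printoptions(precision=3,suppress=True)
o=get_obs();A=axes(o);print(A,o['joints'],o['gripper_width'],o['wrist_force'])
print("above post",to([491.3,40.3,300]), "z yaw",math.degrees(math.atan2(A[1,2],A[0,2])))
import cv2
for n in("side","top"): cv2.imwrite(f"pics/{n}1.png",grab_frame(n)[:,:,::-1])
E
```

```text
time: 1.1
position: [317.6, -261.7, 404.6]
eef_rot: [0.56, 0.432, 0.56, -0.432]
wrist_force: [0.0, 0.0, 0.1]
gripper_width: 26.0
time: 2.1
position: [488.8, 31.5, 404.5]
eef_rot: [0.56, 0.432, 0.56, -0.432]
wrist_force: [0.3, -0.5, -0.8]
gripper_width: 25.4
time: 3.1
position: [488.3, 30.0, 404.5]
eef_rot: [0.705, -0.047, 0.706, 0.047]
wrist_force: [-0.2, -0.6, 0.2]
gripper_width: 25.2
time: 4.1
position: [488.3, 30.0, 404.5]
eef_rot: [0.5, -0.5, 0.5, 0.5]
wrist_force: [-0.3, -0.7, -1.4]
gripper_width: 25.4
[[-0.001 -1.    -0.001]
 [ 0.    -0.001  1.   ]
 [-1.     0.001  0.   ]] [-0.096 -0.029  1.628  0.     1.543 -1.668] 25.42966479336278 [-0.343 -0.736 -1.35 ]
above post [ 3.482 -0.101  0.342] z yaw 90.06398491159953
```

```bash
python3 -m inch '{"translation":[[0.6,-0.1,0.34],[0.6,0,0],[0.6,0,0],[0.6,0,0],[0.6,0,0],[0.6,0,0],[0,0,0],[0,0,0]],"turn":[0,0,0,0,0,0,0,0]}'
python3 - <<'E'
from h import *
import cv2
for n in("side","top"): 
  im=grab_frame(n)[:,:,::-1];cv2.imwrite(f"pics/{n}2.png",im)
  c=im[175:295,205:365] if n=="top" else im[215:375,230:430]
  cv2.imwrite(f"pics/{n}2c.png",cv2.resize(c,None,fx=3.7,fy=3.7,interpolation=cv2.INTER_CUBIC))
E
```

```text
time: 5.2
position: [491.6, 40.2, 297.2]
eef_rot: [0.501, -0.499, 0.501, 0.499]
wrist_force: [0.5, 1.0, 0.4]
gripper_width: 25.8
```

View pics/side2c.png

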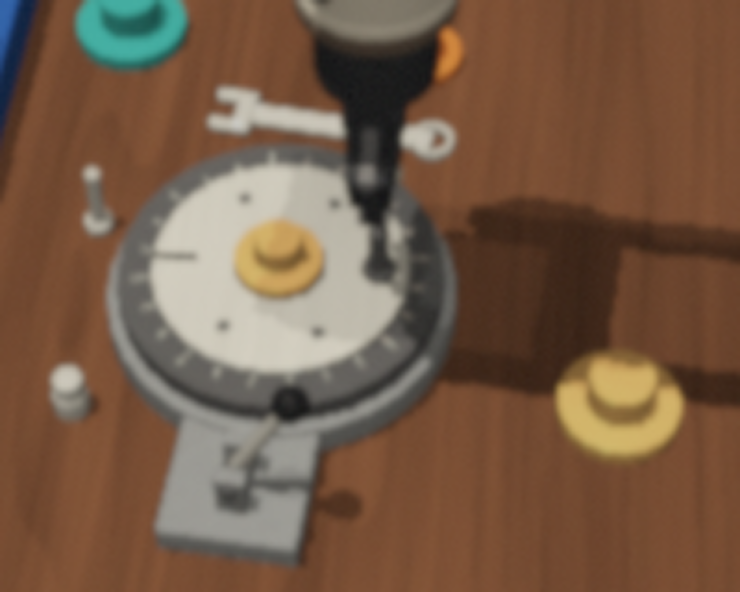

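View pics/top2.png

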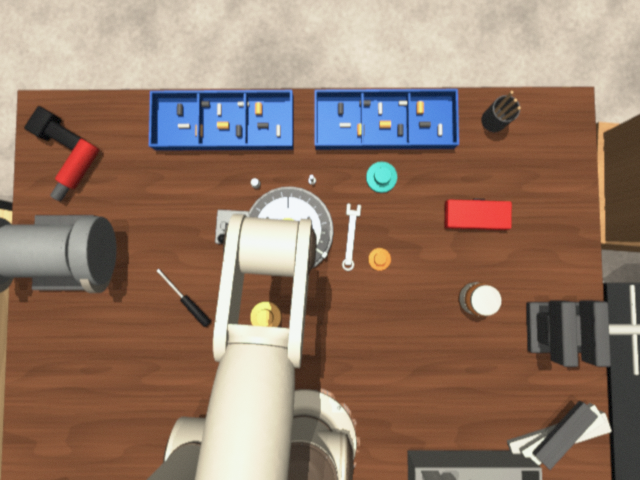

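The side view shows the fingers straight above the post (finger tip at crop (373,210), post at (378,262)), and nothing else is near. Descending slowly while watching the force.

```bash
python3 -m inch '{"translation":[[0.15,0,0],[0.15,0,0],[0.15,0,0],[0.15,0,0],[0.15,0,0],[0.15,0,0],[0,0,0],[0,0,0]],"turn":[0,0,0,0,0,0,0,0]}'
python3 -m inch '{"translation":[[0.15,0,0],[0.15,0,0],[0.15,0,0],[0.15,0,0],[0.15,0,0],[0.15,0,0],[0.1,0,0],[0,0,0]],"turn":[0,0,0,0,0,0,0,0]}'
python3 - <<'E'
from h import *
import cv2
im=grab_frame("side")[:,:,::-1];c=im[215:375,230:430]
cv2.imwrite("pics/side3c.png",cv2.resize(c,None,fx=3.7,fy=3.7,interpolation=cv2.INTER_CUBIC))
E
```

```text
time: 6.3
position: [491.5, 40.2, 269.8]
eef_rot: [0.501, -0.499, 0.501, 0.499]
wrist_force: [0.4, 0.8, 0.7]
gripper_width: 25.6
time: 7.3
position: [491.4, 40.2, 239.5]
eef_rot: [0.501, -0.499, 0.501, 0.499]
wrist_force: [0.2, -0.6, -0.3]
gripper_width: 25.6
```

View pics/side3c.png

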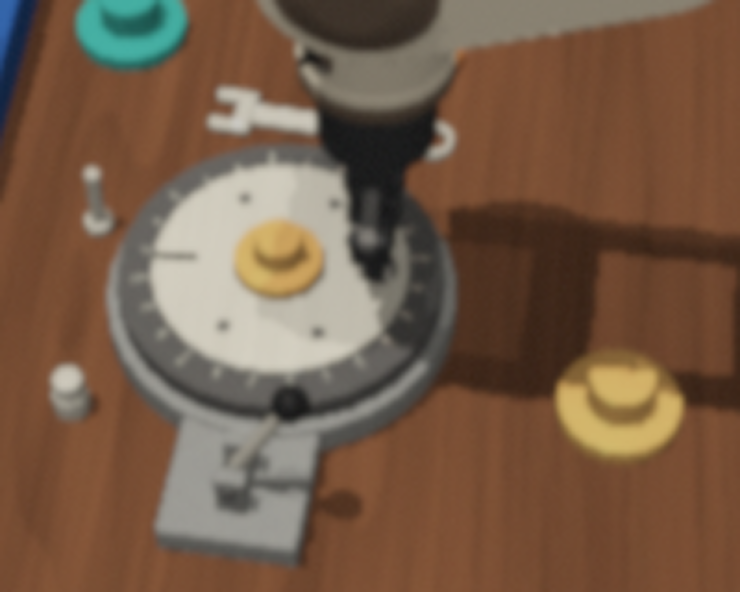

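```bash
python3 -m inch '{"translation":[[0,-0.006,0.165],[0,-0.006,0.165],[0,-0.006,0.165],[0,-0.006,0.165],[0,-0.006,0.165],[0,-0.006,0.165],[0,-0.006,0.165],[0,-0.006,0.165]],"turn":[0.075,0.075,0.075,0.075,0.075,0.075,0.075,0.075]}'
python3 - <<'E'
from h import *
o=get_obs();p=o['position']-[557.3,40.3,0];A=axes(o)
print(math.hypot(p[0],p[1]),math.degrees(math.atan2(p[1],p[0])),math.degrees(math.atan2(A[1,2],A[0,2])),o['joints'])
import cv2
im=grab_frame("side")[:,:,::-1];c=im[215:375,230:430]
cv2.imwrite("pics/side4c.png",cv2.resize(c,None,fx=3.7,fy=3.7,interpolation=cv2.INTER_CUBIC))
E
```

```text
time: 8.35
position: [503.2, 77.3, 239.9]
eef_rot: [0.627, -0.328, 0.627, 0.327]
wrist_force: [-0.3, -4.5, 0.2]
gripper_width: 25.6
65.55113881258409 145.58498655662592 55.20524812164597 [ 1.29753255e-03  1.31232574e-01  1.80670402e+00 -7.51781530e-04
  1.20341026e+00 -9.61946006e-01]
```

View pics/side4c.png

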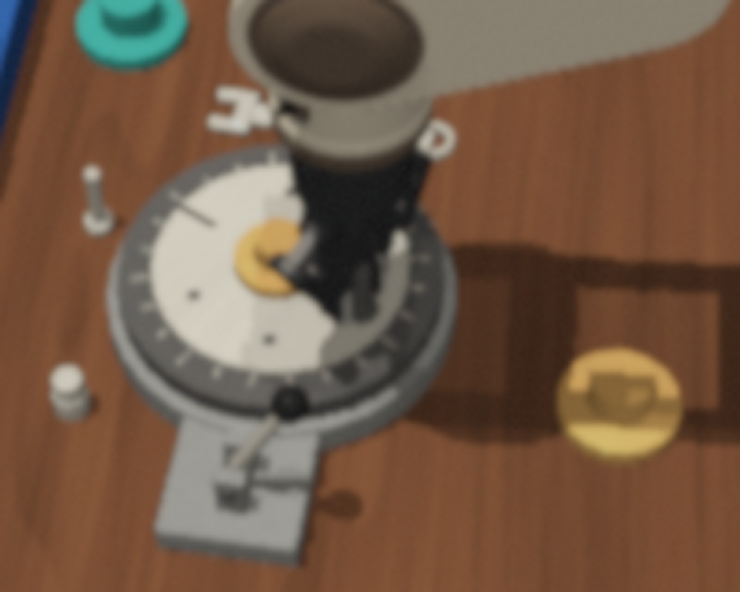

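The index line has begun turning clockwise (now crop (195,210)), with a 4.5 N push. Continuing.

```bash
python3 -m inch '{"translation":[[0,-0.006,0.165],[0,-0.006,0.165],[0,-0.006,0.165],[0,-0.006,0.165],[0,-0.006,0.165],[0,-0.006,0.165],[0,-0.006,0.165],[0,-0.006,0.165]],"turn":[0.075,0.075,0.075,0.075,0.075,0.075,0.075,0.075]}'
python3 -m inch '{"translation":[[0,-0.006,0.165],[0,-0.006,0.165],[0,-0.006,0.165],[0,-0.006,0.165],[0,-0.006,0.165],[0,-0.006,0.165],[0,-0.006,0.165],[0,-0.006,0.165]],"turn":[0.075,0.075,0.075,0.075,0.075,0.075,0.075,0.075]}'
python3 -m inch '{"translation":[[0,-0.006,0.165],[0,-0.006,0.165],[0,-0.006,0.165],[0,-0.006,0.165],[0,0,0],[0,0,0],[0,0,0],[0,0,0]],"turn":[0.075,0.075,0.075,0.075,0,0,0,0]}'
python3 - <<'E'
from h import *
o=get_obs();p=o['position']-[557.3,40.3,0];A=axes(o)
print(math.hypot(p[0],p[1]),math.degrees(math.atan2(p[1],p[0])),math.degrees(math.atan2(A[1,2],A[0,2])),o['joints'])
import cv2
for n in("side","top"): 
  im=grab_frame(n)[:,:,::-1]
  c=im[175:295,205:365] if n=="top" else im[215:375,230:430]
  cv2.imwrite(f"pics/{n}5c.png",cv2.resize(c,None,fx=3.7,fy=3.7,interpolation=cv2.INTER_CUBIC))
E
```

```text
time: 9.4
position: [533.8, 101.4, 239.8]
eef_rot: [0.695, -0.128, 0.696, 0.128]
wrist_force: [-2.8, -4.0, 1.3]
gripper_width: 25.7
time: 10.4
position: [572.6, 104.1, 239.6]
eef_rot: [0.702, 0.083, 0.703, -0.083]
wrist_force: [-3.4, -2.0, 0.4]
gripper_width: 25.7
time: 11.4
position: [591.0, 97.0, 239.8]
eef_rot: [0.682, 0.186, 0.682, -0.186]
wrist_force: [0.0, 0.0, -0.3]
gripper_width: 25.4
65.9311966974516 59.297754935982056 -30.552886327501646 [3.40358887e-02 3.05357299e-01 1.59245714e+00 1.66668243e-04
 1.24361661e+00 5.67230795e-01]
```

View pics/side5c.png

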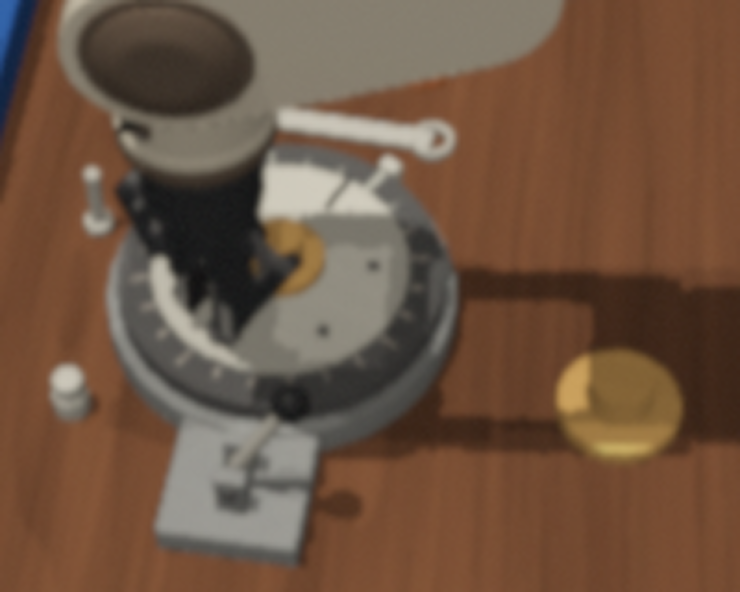

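View pics/top5c.png

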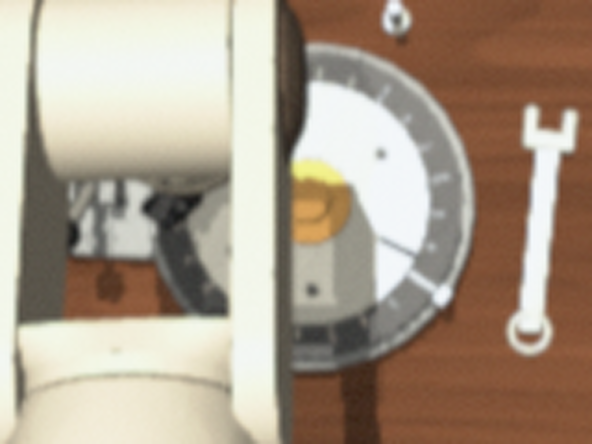

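Both the index line (top crop (400,246)) and the zero line (crop (430,285)) are visible, so I enlarge that spot and measure the remaining angle.

```bash
cat > m.py <<'E'
from h import *
import cv2,sys
tag=sys.argv[1]
im=grab_frame("top")[:,:,::-1].copy();cv2.imwrite(f"pics/top{tag}.png",im)
c=im[230:265,290:335];cv2.imwrite(f"pics/top{tag}z.png",cv2.resize(c,None,fx=16,fy=16,interpolation=cv2.INTER_CUBIC))
# unwrap to polar about axis using calibration: turntable z=52, ring z=47 -> zero raised; use bilinear sampling
g=im.astype(np.float32).mean(2)
C=np.array([557.3,40.3])
def prof(r,z,th):
    P=[proj('top',[C[0]+r*math.cos(a),C[1]+r*math.sin(a),z]) for a in th]
    P=np.array(P,np.float32);return cv2.remap(g,P[:,:1].copy(),P[:,1:].copy(),cv2.INTER_CUBIC).ravel()
th=np.radians(np.arange(-150,-95,.25))
for name,rs,z,s in[("index",(62,66,70,74,78),52,-1),("zero",(92,95,98,101),47,1)]:
    out=[]
    for r in rs:
        p=prof(r,z,th)*s;k=np.argmax(p)
        sl=slice(max(k-16,0),k+17);w=p[sl]-np.median(p);w=np.clip(w-0.3*w.max(),0,None)
        out.append(math.degrees((w*th[sl]).sum()/w.sum()))
    print(name,np.round(out,1),round(float(np.median(out)),2))
E
python3 m.py 6
```

```text
index [-147.3 -145.3 -142.  -144.2 -146.3] -145.25
zero [-125.2 -125.3 -125.3 -125.2] -125.26
```

View pics/top6z.png

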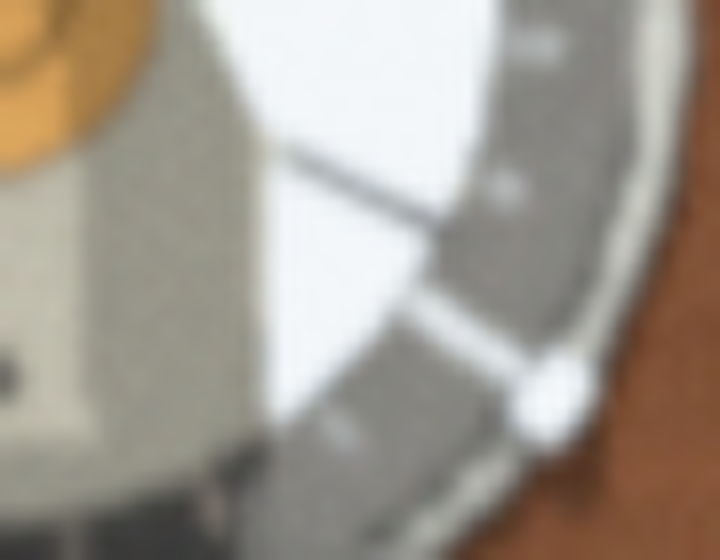

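```bash
python3 - <<'E'
from h import *
for p,z in[((290,150),52),((365,192),52),((435,226),52),((425,302),49),((520,368),47)]:
    X=at('top',*tc(*p,16,290,230),z)-[557.3,40.3,0];print(X,math.hypot(X[0],X[1]),math.degrees(math.atan2(X[1],X[0])))
E
sed -i 's/arange(-150,-95/arange(-135,-105/' m.py;python3 m.py 7
```

```text
[-26.39022718 -51.82474768  52.        ] 58.15710242646557 -116.98613000054432
[-33.27827398 -64.00865647  52.        ] 72.14257842495559 -117.47004362685446
[-38.85532901 -75.37183399  52.        ] 84.7977001585489 -117.27179515626099
[-51.06203523 -73.64915594  49.        ] 89.61880166799978 -124.73413472257465
[-61.7807688  -89.04883641  47.        ] 108.38154206238461 -124.7523424654958
index [-133.4 -117.6 -117.5 -117.6 -117.5] -117.6
zero [-125.2 -125.3 -125.3 -125.2] -125.27
```

```bash
python3 -m inch '{"translation":[[0,-0.001,0.044],[0,-0.001,0.044],[0,-0.001,0.044],[0,-0.001,0.044],[0,-0.001,0.044],[0,0,0],[0,0,0],[0,0,0]],"turn":[0.02,0.02,0.02,0.02,0.02,0,0,0]}';python3 m.py 8
```

```text
time: 12.6
position: [596.6, 93.2, 239.7]
eef_rot: [0.672, 0.22, 0.672, -0.22]
wrist_force: [0.3, 0.5, 0.2]
gripper_width: 25.6
index [-125.1 -124.2 -123.1 -122.9 -123. ] -123.07
zero [-125.2 -125.3 -125.3 -125.2] -125.26
```

View pics/top8z.png

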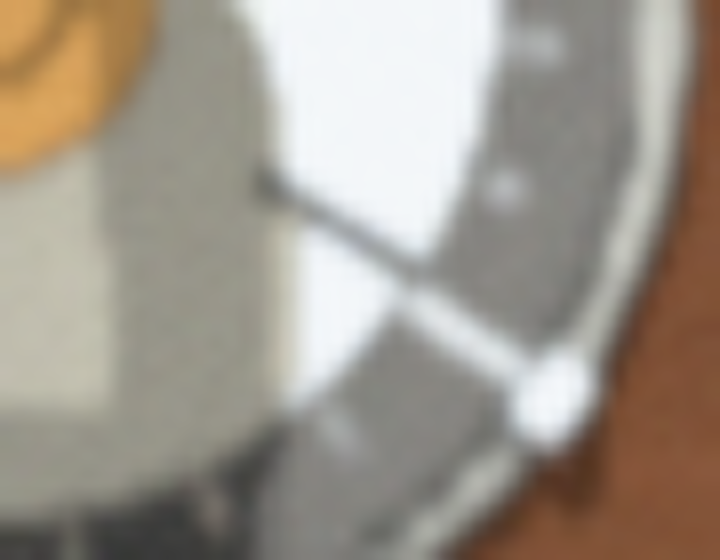

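Moved 5.5°, and 2.2° remains (index end (420,270), zero line inner end (415,292) in the crop).

```bash
python3 -m inch '{"translation":[[0,0,0.022],[0,0,0.022],[0,0,0.022],[0,0,0.02],[0,0,0],[0,0,0],[0,0,0],[0,0,0]],"turn":[0.01,0.01,0.01,0.009,0,0,0,0]}';python3 m.py 9
```

```text
time: 13.65
position: [598.6, 91.6, 239.7]
eef_rot: [0.667, 0.234, 0.667, -0.233]
wrist_force: [-2.6, 0.4, 0.2]
gripper_width: 25.6
index [-126.3 -126.7 -133.3 -124.9 -124.9] -126.25
zero [-125.2 -125.3 -125.3 -125.3] -125.28
```

View pics/top9z.png

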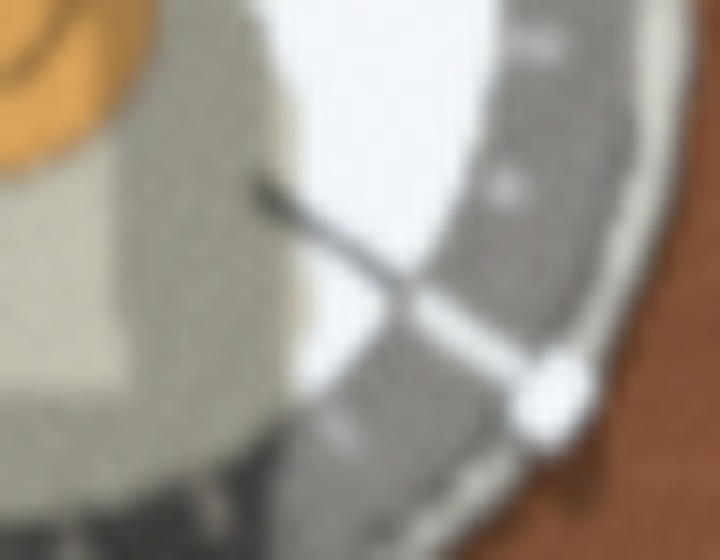

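```bash
python3 -m inch '{"translation":[[0,0,-0.08],[0,0,0],[-0.3,0,0],[-0.6,0,0],[-0.8,0,0],[-0.8,0,0],[-0.8,0,0],[-0.5,0,0]],"turn":[0,0,0,0,0,0,0,0]}'
python3 -m inch '{"translation":[[0,0,0],[0,0,0],[0,0,0],[0,0,0],[0,0,0],[0,0,0],[0,0,0],[0,0,0]],"turn":[0.18,0.18,0.18,0.18,0.18,0.01,0,0]}' 0
python3 m.py 10
python3 - <<'E'
from h import *
np.set_printoptions(precision=3,suppress=True)
o=get_obs();A=axes(o);print(A,o['joints'],o['gripper_width'],o['position'])
print(to([480,196,345]), "z yaw",math.degrees(math.atan2(A[1,2],A[0,2])))
E
```

```text
time: 14.7
position: [596.6, 93.1, 356.2]
eef_rot: [0.668, 0.234, 0.667, -0.233]
wrist_force: [0.3, 0.7, 0.6]
gripper_width: 25.3
time: 15.7
position: [596.7, 93.1, 353.8]
eef_rot: [0.498, 0.502, 0.498, -0.502]
wrist_force: [0.1, 0.5, -0.4]
gripper_width: -0.5
index [-126.  -126.4 -127.  -133.1 -133.8] -126.98
zero [-125.2 -125.3 -125.3 -125.2] -125.26
[[-0.    1.   -0.01]
 [ 0.   -0.01 -1.  ]
 [-1.   -0.   -0.  ]] [0.027 0.232 1.444 0.    1.466 1.608] 0.01887027673071843 [596.658  93.105 353.783]
[ 0.293 -3.924 -3.39 ] z yaw -90.5893783310398
```

View pics/top10.png

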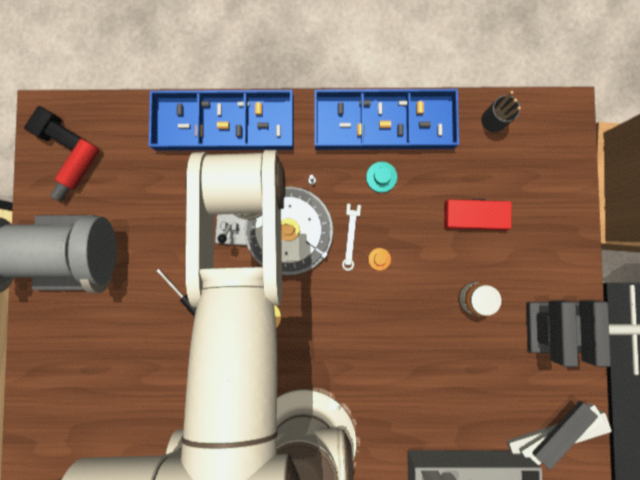

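View pics/top10z.png

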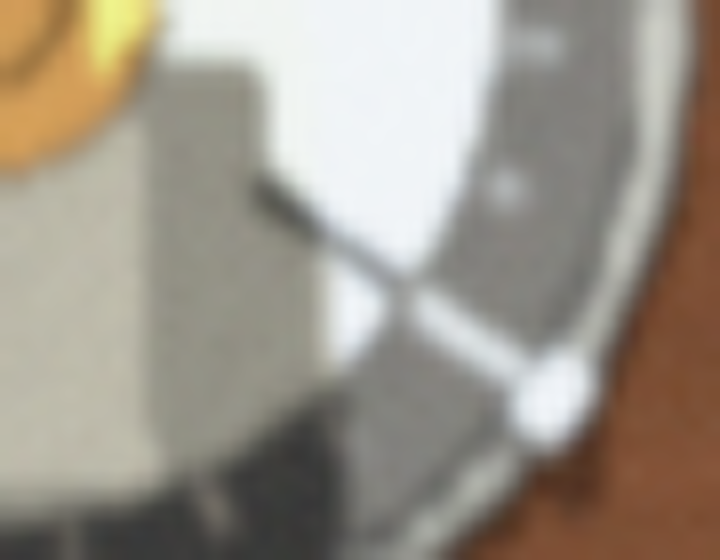

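Still aligned after release. Now fingers shut; move behind the lever ball (x 480, y 196).

```bash
python3 -m inch '{"translation":[[0,-0.65,-0.56],[0,-0.65,-0.56],[0,-0.65,-0.57],[0,-0.65,-0.57],[0,-0.65,-0.57],[0,-0.67,-0.57],[0,0,0],[0,0,0]],"turn":[0,0,0,0,0,0,0,0]}' 0
python3 -m inch '{"translation":[[0.4,0,0],[0.5,0,0],[0.5,0,0],[0.5,0,0],[0.4,0,0],[0.2,0,0],[0,0,0],[0,0,0]],"turn":[0,0,0,0,0,0,0,0]}'
python3 - <<'E'
from h import *
import cv2
o=get_obs();print(o['position'],o['joints'])
im=grab_frame("side")[:,:,::-1];c=im[215:375,230:430]
cv2.imwrite("pics/side11c.png",cv2.resize(c,None,fx=3.7,fy=3.7,interpolation=cv2.INTER_CUBIC))
E
```

```text
time: 16.75
position: [480.1, 196.8, 353.9]
eef_rot: [0.497, 0.503, 0.497, -0.503]
wrist_force: [1.3, 0.1, -0.4]
gripper_width: 0.0
time: 17.75
position: [480.4, 196.6, 279.2]
eef_rot: [0.497, 0.503, 0.497, -0.503]
wrist_force: [0.6, -0.4, 0.1]
gripper_width: 0.2
[480.44414805 196.60563953 279.21879247] [2.39897660e-01 1.11854717e-01 1.74136858e+00 1.41306703e-04
 1.28759925e+00 1.82280463e+00]
```

View pics/side11c.png

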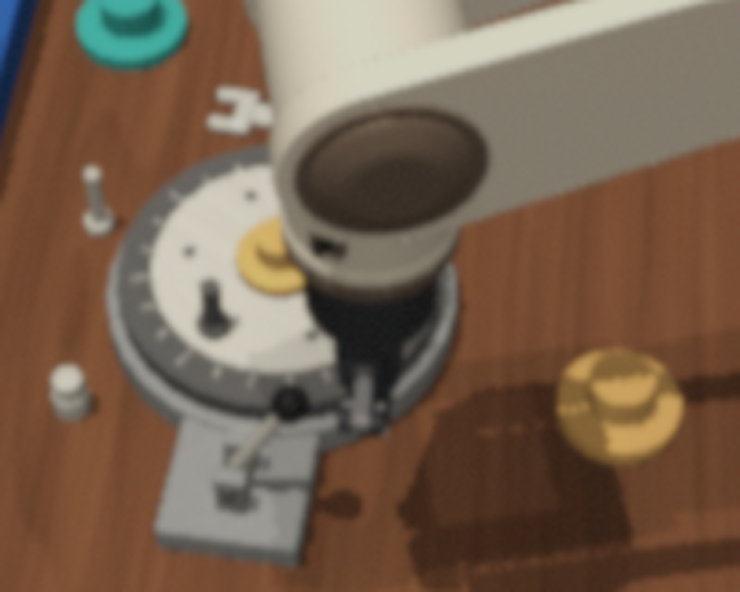

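The closed fingers (crop (363,405)) stand right behind the ball (289,403) at its height. Pushing along +x.

```bash
python3 -m inch '{"translation":[[0,0.2,0],[0,0.2,0],[0,0.2,0],[0,0.2,0],[0,0.2,0],[0,0.2,0],[0,0.2,0],[0,0.2,0]],"turn":[0,0,0,0,0,0,0,0]}'
python3 -m inch '{"translation":[[0,0.2,0],[0,0.2,0],[0,0.2,0],[0,0.2,0],[0,0.2,0],[0,0.2,0],[0,0,0],[0,0,0]],"turn":[0,0,0,0,0,0,0,0]}'
python3 - <<'E'
from h import *
import cv2
im=grab_frame("side")[:,:,::-1];c=im[215:375,230:430]
cv2.imwrite("pics/side12c.png",cv2.resize(c,None,fx=3.7,fy=3.7,interpolation=cv2.INTER_CUBIC))
E
```

```text
time: 18.8
position: [528.7, 196.0, 278.8]
eef_rot: [0.497, 0.503, 0.497, -0.503]
wrist_force: [-2.7, 0.3, 2.5]
gripper_width: 0.1
time: 19.8
position: [564.3, 195.6, 278.8]
eef_rot: [0.497, 0.503, 0.497, -0.503]
wrist_force: [-0.6, 0.7, -0.5]
gripper_width: 0.1
```

View pics/side12c.png

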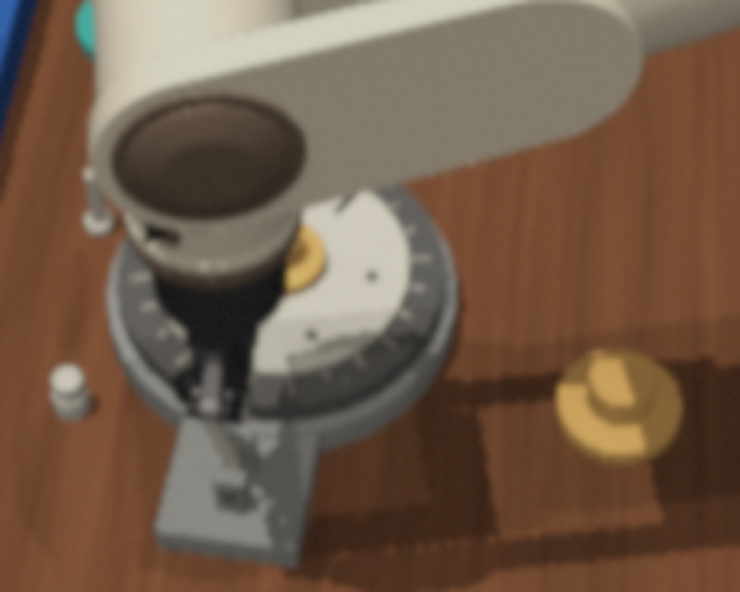

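The lever rod now leans to the far side, with its ball hidden behind the finger at (195,385). Continuing in small steps until the stop is felt.

```bash
python3 -m inch '{"translation":[[0,0.08,0],[0,0.08,0],[0,0.08,0],[0,0.08,0],[0,0.08,0],[0,0.08,0],[0,0.08,0],[0,0.08,0]],"turn":[0,0,0,0,0,0,0,0]}'
python3 -m inch '{"translation":[[0,0.03,0],[0,0.03,0],[0,0.03,0],[0,0.03,0],[0,0.03,0],[0,0,0],[0,0,0],[0,0,0]],"turn":[0,0,0,0,0,0,0,0]}'
```

```text
time: 20.85
position: [583.7, 195.3, 278.8]
eef_rot: [0.497, 0.503, 0.497, -0.503]
wrist_force: [-1.6, 0.7, 0.0]
gripper_width: -0.1
time: 21.85
position: [588.0, 195.2, 278.8]
eef_rot: [0.497, 0.503, 0.497, -0.503]
wrist_force: [-1.0, 0.3, -1.5]
gripper_width: -0.0
```

```bash
python3 -m inch '{"translation":[[0,0.03,0],[0,0.03,0],[0,0.03,0],[0,0.03,0],[0,0.03,0],[0,0,0],[0,0,0],[0,0,0]],"turn":[0,0,0,0,0,0,0,0]}'
python3 - <<'E'
from h import *
import cv2
im=grab_frame("side")[:,:,::-1];c=im[215:375,230:430]
cv2.imwrite("pics/side13c.png",cv2.resize(c,None,fx=3.7,fy=3.7,interpolation=cv2.INTER_CUBIC))
E
```

```text
time: 22.85
position: [592.0, 195.2, 278.5]
eef_rot: [-0.496, -0.502, -0.498, 0.504]
wrist_force: [-11.1, 0.7, -0.2]
gripper_width: 0.2
```

View pics/side13c.png

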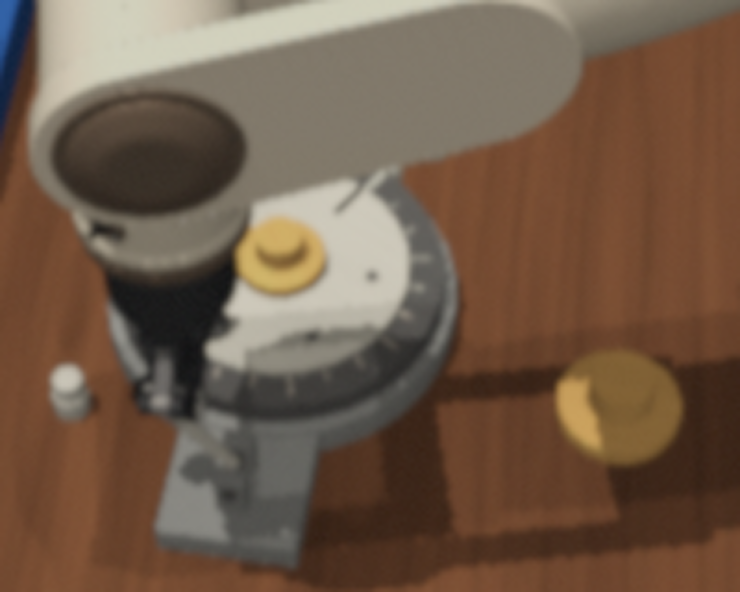

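The 11 N reading means it is on the stop. Backing off, lifting and clearing the view.

```bash
python3 -m inch '{"translation":[[0,-0.15,0],[0,-0.25,0],[-0.3,0,0],[-0.7,0,0],[-0.9,0,0],[-0.9,0,0],[-0.9,0,0],[-0.4,0,0]],"turn":[0,0,0,0,0,0,0,0]}'
python3 -m inch '{"translation":[[0,-0.2,0.9],[0,-0.2,0.9],[0,-0.2,0.9],[0,-0.2,0.9],[0,-0.2,0.9],[0,-0.2,0.9],[0,-0.2,0.9],[0,-0.2,0.9]],"turn":[0,0,0,0,0,0,0,0]}'
python3 -m inch '{"translation":[[0,-0.2,0.9],[0,-0.2,0.9],[0,-0.2,0.9],[0,-0.2,0.9],[0,-0.2,0.9],[0,-0.2,0.9],[0,0,0],[0,0,0]],"turn":[0,0,0,0,0,0,0,0]}'
python3 m.py 14
python3 - <<'E'
from h import *
import cv2
im=grab_frame("side")[:,:,::-1];c=im[215:375,230:430]
cv2.imwrite("pics/side14c.png",cv2.resize(c,None,fx=3.7,fy=3.7,interpolation=cv2.INTER_CUBIC))
E
```

```text
time: 23.9
position: [580.5, 195.3, 404.0]
eef_rot: [0.497, 0.504, 0.496, -0.502]
wrist_force: [-0.5, 0.2, 0.1]
gripper_width: 0.1
time: 24.9
position: [529.6, -20.9, 401.5]
eef_rot: [-0.497, -0.503, -0.497, 0.503]
wrist_force: [0.2, -0.0, -0.3]
gripper_width: -0.4
time: 25.9
position: [492.0, -181.4, 401.6]
eef_rot: [0.497, 0.503, 0.497, -0.503]
wrist_force: [0.9, 0.5, 0.5]
gripper_width: 0.0
index [-125.1 -124.9 -125.  -124.9 -124.9] -124.92
zero [-125.1 -125.3 -125.3 -125.2] -125.26
```

View pics/side14c.png

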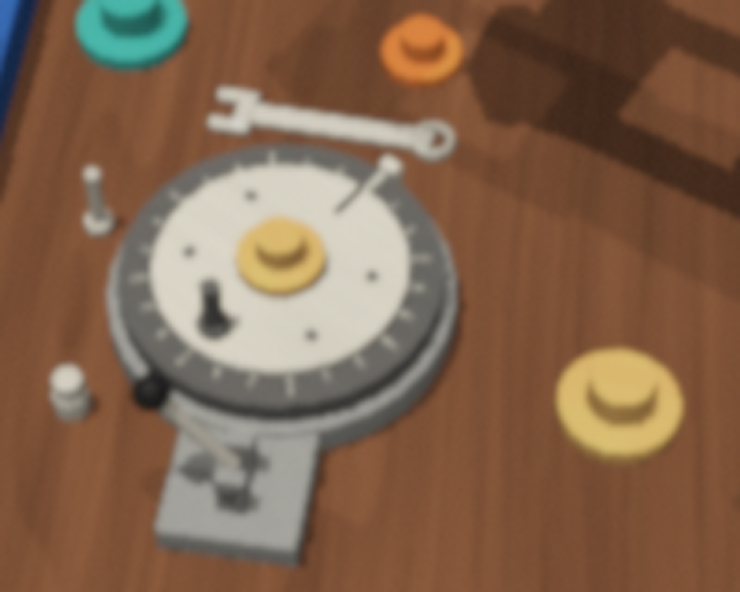

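View pics/top14.png

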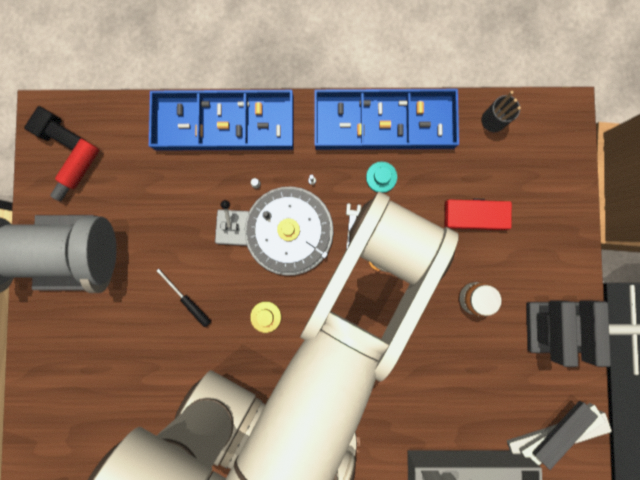

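View pics/top14z.png

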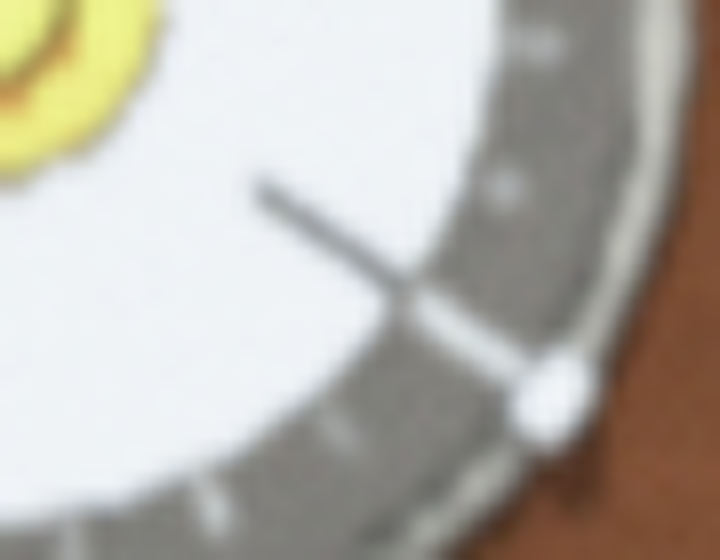

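Lines collinear (-124.9° vs -125.3°), flange central at (288,230), lever leaning over with its ball at top (225,204). A quick check of the ball position before handing in.

```bash
python3 - <<'E'
from h import *
X,e=tri(tc(151,390,3.7,230,215),(225,204.3));print(X,e,"lean",math.degrees(math.atan2(X[0]-562.4,X[2]-46)))
import cv2,numpy as np
a=cv2.imread("pics/top0.png").astype(int)
b=cv2.imread("pics/top14.png").astype(int)
d=(np.abs(a-b).sum(2)>90)[80:340,10:345];ys,xs=np.nonzero(d[:, :]);n,l,s,c=cv2.connectedComponentsWithStats(d.astype(np.uint8))
print([(x+10,y+80,w,h,k) for x,y,w,h,k in s[1:] if k>8])
job_done();print(get_obs()['time'])
E
```

```text
[613.79079814 191.84278978 115.87122255] 0.25524364498697266 lean 36.33475529440315
[(np.int32(287), np.int32(197), np.int32(5), np.int32(11), np.int32(28)), (np.int32(220), np.int32(200), np.int32(19), np.int32(25), np.int32(227)), (np.int32(262), np.int32(210), np.int32(10), np.int32(12), np.int32(90)), (np.int32(307), np.int32(216), np.int32(4), np.int32(5), np.int32(11)), (np.int32(225), np.int32(227), np.int32(4), np.int32(5), np.int32(15)), (np.int32(289), np.int32(228), np.int32(6), np.int32(9), np.int32(13)), (np.int32(229), np.int32(231), np.int32(5), np.int32(13), np.int32(53)), (np.int32(295), np.int32(231), np.int32(6), np.int32(9), np.int32(12)), (np.int32(217), np.int32(233), np.int32(10), np.int32(11), np.int32(95)), (np.int32(265), np.int32(238), np.int32(4), np.int32(5), np.int32(10)), (np.int32(306), np.int32(240), np.int32(10), np.int32(10), np.int32(33)), (np.int32(283), np.int32(251), np.int32(10), np.int32(10), np.int32(71)), (np.int32(268), np.int32(254), np.int32(77), np.int32(86), np.int32(1853))]
the job is handed in; nothing more can be done
the job is handed in; nothing more can be done
```

The rotary table is set and clamped, and I handed the job in at about 26 s. I turned the drive post clockwise by about 125° until the index line met the zero line. I then pushed the clamp lever over with shut fingers until its stop answered at about 11 N.

- **Alignment:** with the arm clear, the index line measured -124.9° and the zero line -125.3°. The 0.4° gap is within what the top picture can resolve.
- **Scale ring:** it read -125.2° to -125.3° in every measurement, so it did not move.
- **Lever:** its ball is at (614, 192, 116) mm, leaning about 36° towards +x. The stop is given as 34°, and the difference is within measuring error.
- **Flange:** it still looks central on the turntable; I judged this by eye, not by a measurement.
- **Other things:** comparing the left half of the top picture before and after, only the table parts and the arm had changed. I did not compare the right half with code, where the tool case and jar are; nothing there looked moved. The orange flange was hidden by the arm in the last top picture, but it is upright and clear in the last side picture.
- **Disagreement:** while the gripper's shadow lay across the index line, the automatic angle reading was sometimes off (for example -145° where it was really about -117°). I used the enlarged pictures and unshaded readings there instead.

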